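# Put the drained three-cornered beakers away as one nested stack

## Robot

A 6-joint arm with a two-finger parallel gripper is mounted at the origin on the work surface; the furniture and walls round the work are solid. World frame = base frame: x ahead of the robot, y to its left, z up, the work surface at z = 0. Lengths are in mm, angles in degrees, forces in N, time in s.
With the tool pointing down it reaches from about 300 to 850 mm from the base axis. Payload 4.2 kg.
Tool frame: the origin (TCP) lies at the very end of the fingers, on their centre line; the grasp point (between the pads) lies 19 mm behind it; z points along the fingers, y is the line along which they close (so a half turn about z gives the same grasp; the last joint's range is limited). The gripper opens to 91 mm and grips with 3 to 60 N. Pads are 32 mm wide; open, the fingers measure 118 mm over their backs; the gripper's body (76 mm by 178 mm) begins 60 mm behind the grasp point.
Start: joints at [-78.266, 18.312, 89.639, -0, 72.044, -1.146], TCP at [128.176, -560.548, 213.976] pointing down, gripper open.
Joint ranges: [-177.97, 177.97], [-48.28, 115.42], [12.27, 149.76], [-77.06, 257.06], [2.81, 150.46], [-146.56, 146.56]. Speed limits (degrees/s): [147.25, 147.25, 180, 180, 180, 180].

## Interface

Orientations are given as [roll, pitch, yaw] about the fixed x, y, z axes, in that order (R = Rz(yaw) Ry(pitch) Rx(roll)).
In Python, from workcell import env, grab_frame gives the robot as it stands. The module is installed in compiled form; this text tells all that it offers.
- The arm moves only by the tool move_arm, never from a script. Its argument "plan" is a list of rows, each an object of numbers: "tx", "ty", "tz": the shift along the tool's x, y, z in cm; "wx", "wy", "wz": the turn, a rotation vector about the tool's x, y, z in rad. In form: [{"tx": .., "ty": .., "tz": .., "wx": .., "wy": .., "wz": ..}, ...]. A call has 1 to 12 rows; each row shifts and turns the commanded pose from where the row before left it, along the tool's axes as they then stand; what a row does not reach is not made up. A row lasts 1/12 s, in which the tool goes at most 41.7 mm and 7.16 degrees, less where a joint would pass 70% of its speed; a pose out of reach is approached as far as the arm can. A call is refused whole if a number of a shift passes 4.17 or a number of a turn 0.125, either way. A call with a gripper value outside its range is refused whole. "gripper" is the finger opening in cm, from 0 to 9.12, set as the call begins (left out, the last holds). The fingers move at their own pace and stop on an object; "force" is the grip in N (left out, the last holds). Time passes only in rows, so rows that do not move let the fingers close. It gives the time, the measured TCP pose, the force, the opening and the grip force at its end, in the units of the state.
- env.state(): the state, without advancing time (a new reading comes with each control period).
- grab_frame(name): name is "scene" or "top"; returns a dict with "color" (420x560x3 uint8, red, green, blue), "vfov" (degrees; the focal length in pixels is half the picture's height over the tangent of half this angle, whatever the lens; pixels are square), "cx", "cy" (the principal point, pixels), "view" (4x4, takes a point from world to camera coordinates). Camera axes: x right, y up, looking along -z (the intrinsics and any distortion apply to the point x, -y, -z); pixel columns grow to the right and rows downward; lengths in mm; the calibration is good to about 2 mm. A picture is of the moment at which its call begins. There is no depth.
- env.job_done(): hands the job in; it is judged then, once.
The state is a dict: "time_s": time; "qpos": joint angles; "qvel": joint speeds; "effort": joint torques, N m; "ee_pos": TCP position; "ee_rot": TCP orientation; "force": force on the tool from outside, world axes, zero at the start; "torque": the same for the moment, N m; "gripper_width": finger opening in mm; "gripper_force": force on a finger pad.
Only numpy, scipy, OpenCV 4.12 (cv2) and the standard library are available. Lean on these libraries where they do the work, as an engineer would, in place of code of your own. Each camera call takes 0.05 s, during which the arm holds its last target. There are 200 camera calls.

## Task

Take the two three-cornered beakers off the sloping draining rack and put them away mouth down over the three-cornered beaker that stands mouth down in the steel tray, one over the other with their corners in line, so that each sits fully home and the stack of three stands upright on the tray floor. They only go home when the corners match, so feel for the fit and do not ram them; leave the round beaker on its peg.

Things in the scene. Friction and masses are not known exactly. Their poses are not given: they have to be found in the camera images.
- beaker_tray: White plastic three-cornered beaker, loose, mouth down on the tray floor, 64 mm high, about 45 g. Origin: centre of the rim plane; z points from mouth to closed foot (up when mouth down); the turn of its x and y does not tell where the corners are. Rim: rounded triangle, 29 mm from axis to mid-flat, 35 mm to a corner. Grip the straight round foot, 35 mm in diameter, z = 45 to 64 mm.
- beaker_b: Beaker just like beaker_tray, mouth down on a peg of the rack, z along the peg, 30 degrees off vertical. Socket rim up to z = 14 mm, then a three-cornered plug (25.5 mm to flat, 31 mm to corner) up to a chamfered step at z = 30 mm, then round, radius 21.5 mm, up to z = 44 mm. Nested, its inner floor (z = 44 mm) sits on the foot inside: origins 20 mm apart, 2 mm play all round.
- beaker_c: Beaker just like beaker_b on another peg; either may go first. With the corners out of line a beaker hangs up 6 to 10 mm too high, on the steps of the one below; turned into line (within about 10 degrees; the shape repeats every 120) it slides home. The tracked turn about z does not tell where the corners are: see them or feel for them (lower, and if it hangs up, lift, turn, try again).
- round_beaker: White round beaker without corners, 64 mm high, 60 mm across the mouth, 35 mm foot, on the remaining peg, where it stays. Origin at the centre of its rim, z to its closed foot.
- rack: Fixed aluminium draining rack, 278 mm wide (y), 92 deep, 76 high. Origin: centre of its underside; front and low edge at -x. Deck slopes 30 degrees, so deck and pegs look up and to the front (-x). Three pegs square to the deck at y = -92, 0, 92 mm (foot at x = 0, z = 50 mm), 41 mm long, 10 mm thick, each on a boss 48.6 mm across, 5 mm high. Beakers come off along the peg.
- tray: Fixed square steel tray, 158 mm over its rim. Origin: centre of its underside on the desk; floor 3 mm, rim 12 mm above the desk.

How it is judged (in metres and radians):
On the way:
1. one of the two beakers from the rack is home over the beaker in the tray (((z of beaker_b in the frame of beaker_tray between 0.017 and 0.0225 m and horizontal distance between beaker_b and beaker_tray below 0.004 m) or (z of beaker_c in the frame of beaker_tray between 0.017 and 0.0225 m and horizontal distance between beaker_c and beaker_tray below 0.004 m))), for 0.2 s.
At the end, for the whole second after the job is handed in: The three three-cornered beakers rest mouth down, nested and upright within 4 degrees, in the tray: its own lowest (axis within 50 mm of the tray centre along each side), each other 17 to 22.5 mm above and within 4 mm sideways of the one below; round beaker within 15 mm of its start (((z of beaker_b in the frame of beaker_tray between 0.017 and 0.0225 m and horizontal distance between beaker_b and beaker_tray below 0.004 m and z of beaker_c in the frame of beaker_b between 0.017 and 0.0225 m and horizontal distance between beaker_c and beaker_b below 0.004 m) or (z of beaker_c in the frame of beaker_tray between 0.017 and 0.0225 m and horizontal distance between beaker_c and beaker_tray below 0.004 m and z of beaker_b in the frame of beaker_c between 0.017 and 0.0225 m and horizontal distance between beaker_b and beaker_c below 0.004 m)) and angle between each of beaker_tray, beaker_b, beaker_c's own z axis and vertical below 0.07 rad and linear speed of each of beaker_tray, beaker_b, beaker_c below 0.02 m/s and x of beaker_tray in the frame of tray between -0.05 and 0.05 m and y of beaker_tray in the frame of tray between -0.05 and 0.05 m and z of beaker_tray in the frame of tray below 0.006 m and distance of round_beaker from where it was at the start of the episode below 0.015 m); the robot touches nothing.
It fails at once if a beaker is rammed: more than 100 N between two of the three-cornered beakers (contact force between any of beaker_b, beaker_c and beaker_tray above 100 N or contact force between beaker_b and beaker_c above 100 N).
It fails at once if the beaker in the tray is knocked over (angle between beaker_tray's own z axis and vertical above 0.8 rad).
It fails at once if the round beaker is knocked or taken from its peg (distance of round_beaker from where it was at the start of the episode above 0.025 m).
It also fails if it takes over 67 s, if anything falls off the work surface, if the arm or the gripper's body presses on something with over 40 N, if the wrist force passes 120 N, or if a joint passes its speed limit or range.

## Working session

There is one attempt and no reset: what is moved stays moved. The work goes in short steps, Python scripts to look and compute and a tool call to move; the robot and the scene stay as the last step left them, time stands still between calls to the robot, and variables do not carry over. Pictures are saved under pics/ and viewed, at most 10 in all, crops included, and the job is handed in when it is done.

Besides the shell and the picture viewer there is one more tool, called after "Request:" as name(argument=value, ...) on one line, values as JSON. move_arm: Moves the arm, as the interface text tells. Its arguments: {"type":"object","properties":{"plan":{"type":"array","items":{"type":"object","properties":{"tx":{"type":"number"},"ty":{"type":"number"},"tz":{"type":"number"},"wx":{"type":"number"},"wy":{"type":"number"},"wz":{"type":"number"}}}},"gripper":{"type":"number"},"force":{"type":"number"}},"required":["plan"]}

```bash
mkdir -p pics
cat > h.py <<'E'
import numpy as np, cv2
from workcell import env, grab_frame
E
python3 - <<'E'
from h import *
import pickle
F={n:grab_frame(n) for n in("scene","top")}
pickle.dump(F,open('f0.pkl','wb'))
for n,f in F.items():
    cv2.imwrite(f'pics/{n}0.png',f['color'][...,::-1]); print(n,{k:(np.round(v,4).tolist() if k=='view' else v) for k,v in f.items() if k!='color'})
print(env.state())
E
```

```text
scene {'vfov': 43.654174977286324, 'cx': 283.88170940646796, 'cy': 214.0699170821153, 'view': [[-0.909, -0.4165, -0.0165, 437.7236], [0.2941, -0.6688, 0.6828, -159.152], [-0.2954, 0.6158, 0.7304, -1116.3919], [0.0, 0.0, 0.0, 1.0]]}
top {'vfov': 54.45616866507329, 'cx': 282.0853741365883, 'cy': 205.43586188636803, 'view': [[0.1468, -0.9892, 0.0049, -20.3773], [0.964, 0.1441, 0.2235, -450.043], [-0.2218, -0.0281, 0.9747, -823.2609], [0.0, 0.0, 0.0, 1.0]]}
{'time_s': 0.1, 'qpos': array([-7.82662149e+01,  1.83473167e+01,  8.96983141e+01, -7.36150686e-04,
        7.20420981e+01, -1.14816660e+00]), 'qvel': array([ 0.10646774, -0.00183537, -0.11261395,  0.01552563,  0.0058242 ,
       -0.03123565]), 'effort': array([ 1.31874840e-03, -4.13332164e+01, -2.32510632e+01,  7.27451476e-02,
        4.21334244e-02, -6.68982352e-05]), 'ee_pos': array([ 128.07895735, -560.11008325,  213.2184348 ]), 'ee_rot': array([-1.79912275e+02, -1.05810747e-03,  1.28821784e+01]), 'force': array([-0.88409554,  0.71733281, -0.12619321]), 'torque': array([ 0.04486829, -0.01623857, -0.00241565]), 'gripper_force': 0.0, 'gripper_width': 91.33852251690668}
```

View pics/scene0.png

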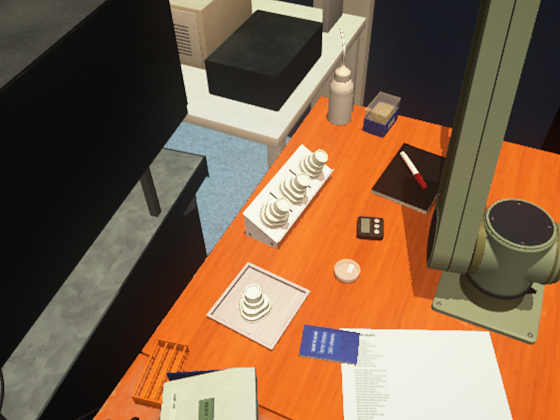

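View pics/top0.png

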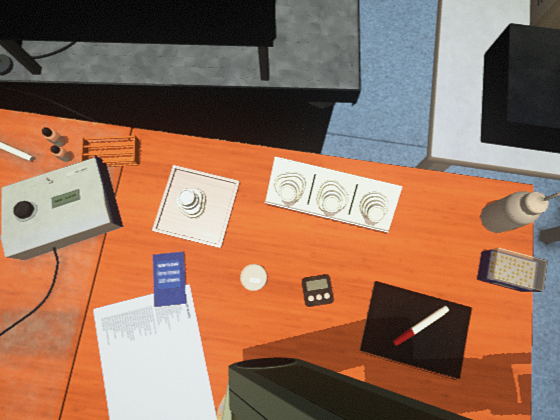

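The scene view shows the three beakers on the rack around (276,212), (295,188) and (314,163), with the tray beaker at (254,300). In the top view the rack beakers are at (290,188), (332,197) and (374,207), with the tray beaker at (190,200). I'll enlarge these areas.

Run:
```python
import pickle,cv2,numpy as np
F=pickle.load(open('f0.pkl','rb'))
def crop(n,x,y,w,h,s):
    c=F[n]['color'][y:y+h,x:x+w,::-1]; c=cv2.resize(c,None,fx=s,fy=s,interpolation=cv2.INTER_CUBIC)
    g=c.astype(float); g=np.clip((g-90)*1.5,0,255).astype(np.uint8)
    for k in range(0,w,10): cv2.putText(g,str(x+k),(int(k*s),8),0,.3,(0,0,255)); 
    for k in range(0,h,10): cv2.putText(g,str(y+k),(0,int(k*s)+4),0,.3,(0,0,255))
    return g
a=crop('top',262,150,145,85,5.5); cv2.imwrite('pics/c1.png',a)
b=crop('scene',240,140,100,110,5); d=crop('top',165,178,60,55,5)
e=crop('scene',225,275,60,55,5)
r=np.zeros((550,800,3),np.uint8); r[:550,:500]=b; r[:275,500:800]=d; r[275:,500:800]=e
cv2.imwrite('pics/c2.png',r)
```

```text
(no output)
```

View pics/c1.png

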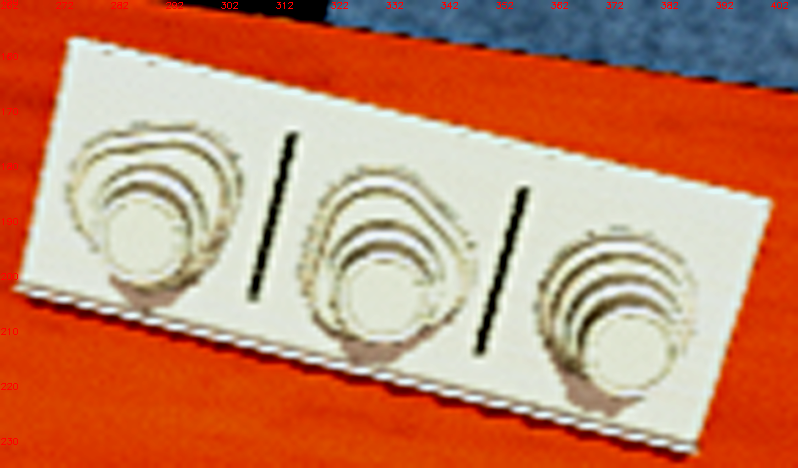

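View pics/c2.png

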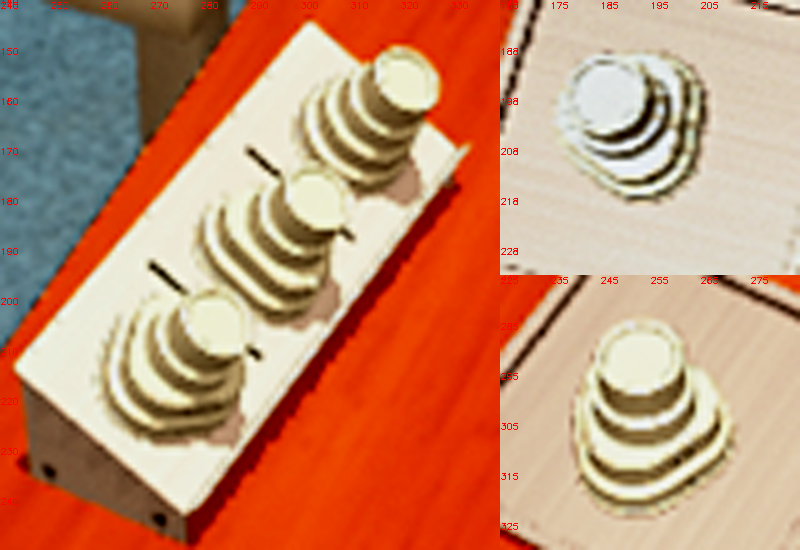

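The top crop shows that the left beaker, foot (289,194), and the middle one, foot (332,204), are three-cornered. The right one, foot (376,213), is round. The tray beaker's foot is at about (187,197) in the top view and (253,291) in the scene view.

```bash
cat >> h.py <<'E'
import pickle
from scipy.optimize import least_squares
def cam(f):
    V=np.array(f['view']); fl=210/np.tan(np.radians(f['vfov'])/2)
    return V,fl,f['cx'],f['cy']
def proj(f,P):
    V,fl,cx,cy=cam(f); p=np.atleast_2d(P)@V[:3,:3].T+V[:3,3]
    return np.c_[cx+fl*p[:,0]/-p[:,2], cy-fl*p[:,1]/-p[:,2]]
def ray(f,uv):
    V,fl,cx,cy=cam(f); uv=np.atleast_2d(uv); d=np.c_[(uv[:,0]-cx)/fl,-(uv[:,1]-cy)/fl,-np.ones(len(uv))]@V[:3,:3]
    return -V[:3,:3].T@V[:3,3], d/np.linalg.norm(d,axis=1)[:,None]
def onplane(f,uv,p0,n):
    o,d=ray(f,uv); return o+d*(((p0-o)@n)/(d@n))[:,None]
def tri(F,a,b):
    s=least_squares(lambda P:np.r_[(proj(F['top'],P)-a).ravel(),(proj(F['scene'],P)-b).ravel()],[500,0,60]); return s.x,s.fun
E
cat > m.py <<'E'
from h import *
F=pickle.load(open('f0.pkl','rb'))
t=lambda L,s,o:(np.array(L,float)+.5)/s-.5+o
C=np.array([[46,139,76.6],[46,-139,76.6],[-46,139,23.4],[-46,-139,23.4]])
ct=t([[72,38],[771,202],[15,290],[693,452]],5.5,[262,150]); cs=t([[15,365],[310,20],[185,515],[468,148]],5,[240,140])
def T(q,P):
    c,s=np.cos(q[2]),np.sin(q[2]); return np.atleast_2d(P)@np.array([[c,-s,0],[s,c,0],[0,0,1]]).T+[q[0],q[1],0]
s=least_squares(lambda q:np.r_[(proj(F['top'],T(q,C))-ct).ravel(),(proj(F['scene'],T(q,C))-cs).ravel()],[500,-100,0],loss='soft_l1')
q=s.x; print('rack',q[:2],np.degrees(q[2]),s.fun.round(1))
n=T([0,0,q[2]],[-.5,0,.8660])[0]; print('n',n)
ft=t([[147,240],[385,300],[628,350]],5.5,[262,150]); fs=t([[217,320],[318,200],[403,80]],5,[240,140])
for i,y in enumerate([92,0,-92]):
    X,r=tri(F,ft[i],fs[i]); m=T(q,[0,y,50])[0]; print(i,'foot tri',X.round(1),r.round(1),'model',(m+64*n).round(1))
tt=t([[110,97]],5,[165,178]);ts=t([[138,82]],5,[225,275]); X,r=tri(F,tt,ts); print('tray foot',X.round(1),r.round(1))
E
python3 m.py
```

```text
rack [488.69720353 -56.48357844] -5.454787898065245 [-0.2 -0.8  0.8 -0.3  0.3 -0.2  0.5  0.3 -0.5  0.4  0.2  0.   1.4  1.1
 -0.1  1.7]
n [-0.49773576  0.04753013  0.866     ]
0 foot tri [464.4  36.  101.8] [-0.  -0.4  0.4  0.1] model [465.6  38.1 105.4]
1 foot tri [454.7 -53.7 100.9] [-0.  -0.2  0.2  0.1] model [456.8 -53.4 105.4]
2 foot tri [ 448.2 -142.9  105.4] [-0.  -0.3  0.3  0.1] model [ 448.1 -145.   105.4]
tray foot [434.7 248.6  64.3] [-0.  -0.6  0.6  0.2]
```

```bash
cat > ph.py <<'E'
from m import *
def phase(name,uv,p0,n,ex):
    ey=np.cross(n,ex); P=onplane(F[name],uv,p0,n)-p0; x,y=P@ex,P@ey
    def res(p): 
        X,Y=x-p[0],y-p[1]; th=np.arctan2(Y,X); return np.hypot(X,Y)-p[2]-2.7*np.cos(3*(th-p[3]))
    b=min((least_squares(res,[0,0,31.5,k]) for k in(0,.7,1.4)),key=lambda s:s.cost)
    return b.x[:3].round(1),'corner deg',(np.degrees(b.x[3])%120).round(1),'rms',np.sqrt(np.mean(b.fun**2)).round(2)
ex=T([0,0,q[2]],[.866,0,.5])[0]
A=[[70,190],[78,165],[105,140],[140,128],[175,122],[205,128],[230,150],[242,180],[235,215],[222,250],[75,215],[95,250]]
B=[[305,265],[315,215],[335,185],[380,168],[415,180],[440,205],[475,245],[470,275],[455,310],[302,290],[308,325],[330,345]]
A2=[[105,370],[112,340],[130,315],[150,297],[125,415],[150,435],[185,442],[215,425],[240,400]]
B2=[[200,230],[205,205],[225,185],[215,265],[240,298],[275,322],[305,318],[325,285]]
for y,a,b,l in((92,A,A2,'A'),(0,B,B2,'B')):
  m=T(q,[0,y,50])[0]
  print(l,phase('top',t(a,5.5,[262,150]),m,n,ex)); print(l,phase('scene',t(b,5,[240,140]),m,n,ex))
p0=np.array([X[0],X[1],3]); z=np.array([0,0,1.]); ex0=np.array([1.,0,0])
D=[[185,58],[203,80],[203,110],[190,150],[170,180],[145,197],[115,190],[85,165],[62,130],[150,52]]
E=[[75,130],[78,170],[85,205],[105,228],[135,238],[170,225],[210,195],[232,160],[228,130],[205,100]]
print('tray',phase('top',t(D,5,[165,178]),p0,z,ex0));print('tray',phase('scene',t(E,5,[225,275]),p0,z,ex0))
E
python3 ph.py | grep corner
```

```text
A (array([-4.7, -0.9, 33.4]), 'corner deg', np.float64(86.8), 'rms', np.float64(0.59))
A (array([-4.3, -7.7, 34.1]), 'corner deg', np.float64(87.3), 'rms', np.float64(1.79))
B (array([-6.9, -0.2, 34.7]), 'corner deg', np.float64(32.8), 'rms', np.float64(1.77))
B (array([-3.8, -9.3, 36.4]), 'corner deg', np.float64(9.6), 'rms', np.float64(0.97))
tray (array([ 3.7,  3.8, 32.9]), 'corner deg', np.float64(79.2), 'rms', np.float64(0.65))
tray (array([ 2.4, -4.3, 34.3]), 'corner deg', np.float64(102.6), 'rms', np.float64(1.44))
```

```bash
cat > ph2.py <<'E'
import ph; from ph import *
def phase(name,uv,p0,n,ex):
    ey=np.cross(n,ex); P=onplane(F[name],uv,p0,n)-p0; x,y=P@ex,P@ey
    def res(p): 
        X,Y=x-p[0],y-p[1]; th=np.arctan2(Y,X); return np.r_[np.hypot(X,Y)-p[2]-2.7*np.cos(3*(th-p[3])),p[0]/2,p[1]/2,(p[2]-32)/.7]
    b=min((least_squares(res,[0,0,31.5,k]) for k in(0,.7,1.4)),key=lambda s:s.cost)
    return '##',b.x[:3].round(1),(np.degrees(b.x[3])%120).round(1),'cost',b.cost.round(2),b.fun[:-3].round(1)
for y,a,b,l in((92,A[:9],A2[:7],'A'),(0,B[:8],B2[:6],'B')):
  m=T(q,[0,y,50])[0]
  print(l,phase('top',t(a,5.5,[262,150]),m,n,ex)); print(l,phase('scene',t(b,5,[240,140]),m,n,ex))
print(phase('top',t(D[1:8],5,[165,178]),p0,z,ex0));print(phase('scene',t(E[1:8],5,[225,275]),p0,z,ex0))
E
python3 ph2.py | grep '##'
```

```text
A ('##', array([-3.3, -1.1, 32.6]), np.float64(86.4), 'cost', np.float64(3.05), array([ 1. , -0.1, -0.3, -0.1,  0.2, -0.2, -0.5,  0.9,  0.4]))
A ('##', array([-4.2, -6.4, 33.8]), np.float64(76.3), 'cost', np.float64(23.66), array([-0.3,  0.4, -0.9,  3.1, -2.4,  0.8,  2.9]))
B ('##', array([-2.6,  0.1, 32.2]), np.float64(31.9), 'cost', np.float64(2.91), array([ 0.5,  0.5, -0.6, -0.3,  0.3, -1.1,  1.3, -0.3]))
B ('##', array([-1.8, -6.6, 33.6]), np.float64(3.6), 'cost', np.float64(18.76), array([ 0.2, -0.5,  2.9, -0.5, -1.6,  3. ]))
('##', array([ 2.3,  2.9, 31.9]), np.float64(77.6), 'cost', np.float64(3.89), array([ 1.3, -0.9, -0.5, -0.7,  0.9, -0.4,  0.2]))
('##', array([ 1.1, -0.8, 31.9]), np.float64(96.2), 'cost', np.float64(1.03), array([-0.3,  0.3, -0.2,  0.7, -0.5, -0.7,  0.5]))
```

Request:
move_arm(plan=[{"wz":-0.125},{"wz":-0.125},{"wz":-0.125},{"wz":-0.125},{"wz":-0.125},{"wz":-0.125},{"wz":-0.125},{"wz":-0.125},{"wz":-0.125},{"wz":-0.125}], gripper=6.0, force=25)

```text
schema error: expected keys tx, ty, tz, wx, wy, wz
```

Request:
move_arm(plan=[{"tx":3.48,"ty":1.36},{"tx":3.48,"ty":1.36},{"tx":3.48,"ty":1.36},{"tx":3.48,"ty":1.36},{"tx":3.48,"ty":1.36},{"tx":3.48,"ty":1.36},{"tx":3.48,"ty":1.36},{"tx":3.48,"ty":1.36},{"tx":3.48,"ty":1.36}])

```text
schema error: expected keys tx, ty, tz, wx, wy, wz
```

Request:
move_arm(plan=[{"tx":3.48,"ty":1.36},{"tx":3.48,"ty":1.36},{"tx":3.48,"ty":1.36},{"tx":3.48,"ty":1.36},{"tx":3.48,"ty":1.36},{"tx":3.48,"ty":1.36},{"tx":3.48,"ty":1.36},{"tx":3.48,"ty":1.36},{"tx":3.48,"ty":1.36},{}])

```text
schema error: expected keys tx, ty, tz, wx, wy, wz
```

Request:
move_arm(plan=[{"wx":-0.105},{"wx":-0.105},{"wx":-0.105},{"wx":-0.105},{"wx":-0.105},{}])

```text
schema error: expected keys tx, ty, tz, wx, wy, wz
```

Request:
move_arm(plan=[{"tx":0,"ty":0,"tz":0,"wx":0,"wy":0,"wz":-0.125},{"tx":0,"ty":0,"tz":0,"wx":0,"wy":0,"wz":-0.125},{"tx":0,"ty":0,"tz":0,"wx":0,"wy":0,"wz":-0.125},{"tx":0,"ty":0,"tz":0,"wx":0,"wy":0,"wz":-0.125},{"tx":0,"ty":0,"tz":0,"wx":0,"wy":0,"wz":-0.125},{"tx":0,"ty":0,"tz":0,"wx":0,"wy":0,"wz":-0.125},{"tx":0,"ty":0,"tz":0,"wx":0,"wy":0,"wz":-0.125},{"tx":0,"ty":0,"tz":0,"wx":0,"wy":0,"wz":-0.125},{"tx":0,"ty":0,"tz":0,"wx":0,"wy":0,"wz":-0.125},{"tx":0,"ty":0,"tz":0,"wx":0,"wy":0,"wz":-0.125}], gripper=6.0, force=25)

```text
time_s: 0.93
ee_pos: [128.1, -560.2, 213.5]
ee_rot: [-180.0, -0.1, 84.9]
force: [0.5, 0.1, -0.6]
gripper_width: 60.2
gripper_force: 0.0
```

Request:
move_arm(plan=[{"tx":3.48,"ty":1.36,"tz":0,"wx":0,"wy":0,"wz":0},{"tx":3.48,"ty":1.36,"tz":0,"wx":0,"wy":0,"wz":0},{"tx":3.48,"ty":1.36,"tz":0,"wx":0,"wy":0,"wz":0},{"tx":3.48,"ty":1.36,"tz":0,"wx":0,"wy":0,"wz":0},{"tx":3.48,"ty":1.36,"tz":0,"wx":0,"wy":0,"wz":0},{"tx":3.48,"ty":1.36,"tz":0,"wx":0,"wy":0,"wz":0},{"tx":3.48,"ty":1.36,"tz":0,"wx":0,"wy":0,"wz":0},{"tx":3.48,"ty":1.36,"tz":0,"wx":0,"wy":0,"wz":0},{"tx":3.48,"ty":1.36,"tz":0,"wx":0,"wy":0,"wz":0}])

```text
time_s: 1.68
ee_pos: [280.2, -258.7, 213.8]
ee_rot: [-180.0, -0.0, 84.5]
force: [0.6, -0.6, 0.2]
gripper_width: 59.9
gripper_force: 0.0
```

Request:
move_arm(plan=[{"tx":3.48,"ty":1.36,"tz":0,"wx":0,"wy":0,"wz":0},{"tx":3.48,"ty":1.36,"tz":0,"wx":0,"wy":0,"wz":0},{"tx":3.48,"ty":1.36,"tz":0,"wx":0,"wy":0,"wz":0},{"tx":3.48,"ty":1.36,"tz":0,"wx":0,"wy":0,"wz":0},{"tx":3.48,"ty":1.36,"tz":0,"wx":0,"wy":0,"wz":0},{"tx":3.48,"ty":1.36,"tz":0,"wx":0,"wy":0,"wz":0},{"tx":3.48,"ty":1.36,"tz":0,"wx":0,"wy":0,"wz":0},{"tx":3.48,"ty":1.36,"tz":0,"wx":0,"wy":0,"wz":0},{"tx":3.48,"ty":1.36,"tz":0,"wx":0,"wy":0,"wz":0},{"tx":0,"ty":0,"tz":0,"wx":0,"wy":0,"wz":0}])

```text
time_s: 2.52
ee_pos: [434.4, 44.5, 213.7]
ee_rot: [179.9, -0.2, 84.8]
force: [0.4, -0.4, -0.4]
gripper_width: 59.7
gripper_force: 0.0
```

Request:
move_arm(plan=[{"tx":0,"ty":0,"tz":0,"wx":-0.105,"wy":0,"wz":0},{"tx":0,"ty":0,"tz":0,"wx":-0.105,"wy":0,"wz":0},{"tx":0,"ty":0,"tz":0,"wx":-0.105,"wy":0,"wz":0},{"tx":0,"ty":0,"tz":0,"wx":-0.105,"wy":0,"wz":0},{"tx":0,"ty":0,"tz":0,"wx":-0.105,"wy":0,"wz":0},{"tx":0,"ty":0,"tz":0,"wx":0,"wy":0,"wz":0}])

```text
time_s: 3.02
ee_pos: [425.4, 38.7, 209.8]
ee_rot: [150.3, 0.2, 84.6]
force: [-1.2, -1.0, -1.6]
gripper_width: 60.1
gripper_force: 0.0
```

```bash
cat >> h.py <<'E'
from scipy.spatial.transform import Rotation as Ro
def delta(tgt,rpy=None):
    s=env.state(); R=Ro.from_euler('xyz',s['ee_rot'],degrees=True); d=R.inv().apply(np.array(tgt)-s['ee_pos'])/10
    print(s['time_s'],s['ee_pos'].round(1),s['ee_rot'].round(1),'F',s['force'].round(1),'w',round(s['gripper_width'],1))
    print('shift cm',d.round(2), 'turn' ,None if rpy is None else (R.inv()*Ro.from_euler('xyz',rpy,degrees=True)).as_rotvec().round(3))
E
python3 -c "
from h import *
delta([472,35.7,88.6],[150,0,84.5])
delta([472,35.7,88.6],[150,0,84.5])"
```

```text
3.0167 [425.4  38.7 209.8] [150.3   0.2  84.6] F [-1.2 -1.  -1.6] w 60.1
shift cm [ 0.18 -1.96 12.84] turn [-0.005  0.002  0.002]
3.0167 [425.4  38.7 209.8] [150.3   0.2  84.6] F [-1.2 -1.  -1.6] w 60.1
shift cm [ 0.18 -1.96 12.84] turn [-0.005  0.002  0.002]
```

Request:
move_arm(plan=[{"tx":0.09,"ty":-0.98,"tz":2,"wx":0,"wy":0,"wz":0},{"tx":0.09,"ty":-0.98,"tz":2,"wx":0,"wy":0,"wz":0},{"tx":0,"ty":0,"tz":2,"wx":0,"wy":0,"wz":0},{"tx":0,"ty":0,"tz":2,"wx":0,"wy":0,"wz":0},{"tx":0,"ty":0,"tz":0,"wx":0,"wy":0,"wz":0},{"tx":0,"ty":0,"tz":0,"wx":0,"wy":0,"wz":0}])

```text
time_s: 3.52
ee_pos: [455.7, 38.4, 134.4]
ee_rot: [150.1, 0.1, 84.4]
force: [-0.9, 0.4, 0.3]
gripper_width: 60.0
gripper_force: 0.0
```

```bash
python3 -c "
from h import *
delta([472,35.7,88.6],[150,0,84.5])"
```

```text
3.5167 [455.7  38.4 134.4] [1.501e+02 1.000e-01 8.440e+01] F [-0.9  0.4  0.3] w 60.0
shift cm [-0.11 -0.86  4.79] turn [-0.002  0.002 -0.   ]
```

Request:
move_arm(plan=[{"tx":-0.1,"ty":-0.86,"tz":0,"wx":0,"wy":0,"wz":0},{"tx":0,"ty":0,"tz":0.8,"wx":0,"wy":0,"wz":0},{"tx":0,"ty":0,"tz":0.8,"wx":0,"wy":0,"wz":0},{"tx":0,"ty":0,"tz":0.8,"wx":0,"wy":0,"wz":0},{"tx":0,"ty":0,"tz":0.8,"wx":0,"wy":0,"wz":0},{"tx":0,"ty":0,"tz":0.8,"wx":0,"wy":0,"wz":0},{"tx":0,"ty":0,"tz":0.8,"wx":0,"wy":0,"wz":0},{"tx":0,"ty":0,"tz":0,"wx":0,"wy":0,"wz":0},{"tx":0,"ty":0,"tz":0,"wx":0,"wy":0,"wz":0}])

```text
time_s: 4.27
ee_pos: [472.3, 36.1, 90.1]
ee_rot: [149.8, 0.0, 84.5]
force: [-0.7, 0.1, 0.3]
gripper_width: 59.9
gripper_force: 0.0
```

Run:
```python
from h import *
delta([472,35.7,88.6],[150,0,84.5])
F={n:grab_frame(n) for n in("scene","top")}
def c(n,x,y,w,h,s): return cv2.resize(F[n]['color'][y:y+h,x:x+w,::-1],(int(w*s),int(h*s)),interpolation=cv2.INTER_CUBIC)
cv2.imwrite('pics/g1.png',np.hstack([c('scene',235,150,80,100,5),c('top',260,150,80,100,5)]))
```

```text
4.2667 [472.3  36.1  90.1] [149.8   0.   84.5] F [-0.7  0.1  0.3] w 59.9
shift cm [-0.04 -0.1   0.11] turn [ 0.003  0.001 -0.   ]
```

View pics/g1.png

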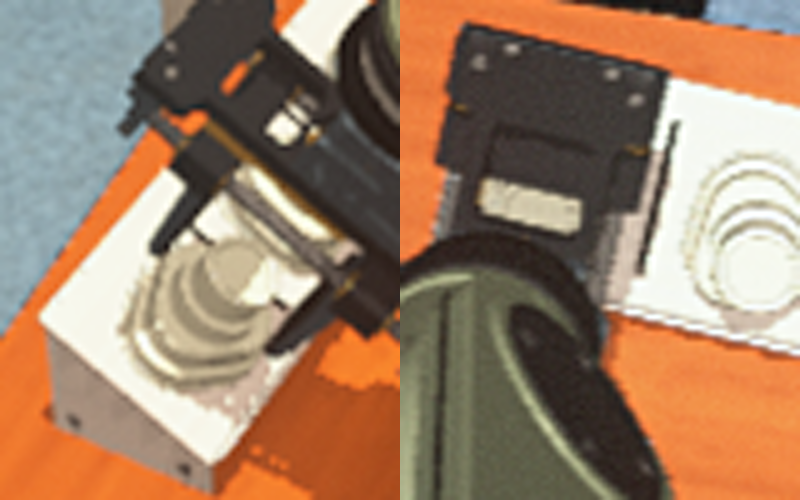

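The scene half shows the fingertips either side of the left beaker's foot, around (266,199) and (289,219) in full-frame pixels, with no contact. I'll close on the foot and draw the beaker off along the peg.

Request:
move_arm(plan=[{"tx":0,"ty":-0.05,"tz":0.1,"wx":0,"wy":0,"wz":0},{"tx":0,"ty":0,"tz":0,"wx":0,"wy":0,"wz":0},{"tx":0,"ty":0,"tz":0,"wx":0,"wy":0,"wz":0},{"tx":0,"ty":0,"tz":0,"wx":0,"wy":0,"wz":0},{"tx":0,"ty":0,"tz":0,"wx":0,"wy":0,"wz":0},{"tx":0,"ty":0,"tz":0,"wx":0,"wy":0,"wz":0}], gripper=2.5, force=25)

```text
time_s: 4.87
ee_pos: [471.9, 36.5, 88.3]
ee_rot: [149.9, -0.0, 84.5]
force: [-0.7, 0.3, 2.0]
gripper_width: 34.2
gripper_force: 25.0
```

Request:
move_arm(plan=[{"tx":0,"ty":0,"tz":-0.5,"wx":0,"wy":0,"wz":0},{"tx":0,"ty":0,"tz":-0.8,"wx":0,"wy":0,"wz":0},{"tx":0,"ty":0,"tz":-1,"wx":0,"wy":0,"wz":0},{"tx":0,"ty":0,"tz":-1,"wx":0,"wy":0,"wz":0},{"tx":0,"ty":0,"tz":-1,"wx":0,"wy":0,"wz":0},{"tx":0,"ty":0,"tz":-1,"wx":0,"wy":0,"wz":0},{"tx":0,"ty":0,"tz":-1.5,"wx":0,"wy":0,"wz":0},{"tx":0,"ty":0,"tz":-2,"wx":0,"wy":0,"wz":0},{"tx":0,"ty":0,"tz":0,"wx":0,"wy":0,"wz":0}])

```text
time_s: 5.62
ee_pos: [427.7, 41.0, 166.4]
ee_rot: [149.7, -0.1, 84.5]
force: [-0.1, -0.0, 1.1]
gripper_width: 34.5
gripper_force: 25.0
```

Request:
move_arm(plan=[{"tx":0,"ty":0,"tz":0,"wx":0.105,"wy":0,"wz":0},{"tx":0,"ty":0,"tz":0,"wx":0.105,"wy":0,"wz":0},{"tx":0,"ty":0,"tz":0,"wx":0.105,"wy":0,"wz":0},{"tx":0,"ty":0,"tz":0,"wx":0.105,"wy":0,"wz":0},{"tx":0,"ty":0,"tz":0,"wx":0.106,"wy":0,"wz":0},{"tx":0,"ty":0,"tz":0,"wx":0,"wy":0,"wz":-0.1},{"tx":0,"ty":0,"tz":0,"wx":0,"wy":0,"wz":0},{"tx":0,"ty":0,"tz":0,"wx":0,"wy":0,"wz":0}])

```text
time_s: 6.28
ee_pos: [427.3, 40.4, 162.9]
ee_rot: [-179.8, 0.0, 90.1]
force: [0.4, 0.4, -0.0]
gripper_width: 34.3
gripper_force: 25.0
```

```bash
python3 -c "
from h import *
delta([434.7,248.6,150],[180,0,90])"
```

```text
6.2833 [427.3  40.4 162.9] [-179.8    0.    90.1] F [ 0.4  0.4 -0. ] w 34.3
shift cm [20.82  0.78  1.27] turn [-0.003  0.001  0.001]
```

Request:
move_arm(plan=[{"tx":2.5,"ty":0.1,"tz":0.2,"wx":0,"wy":0,"wz":0},{"tx":3.2,"ty":0.1,"tz":0.2,"wx":0,"wy":0,"wz":0},{"tx":3.2,"ty":0.1,"tz":0.2,"wx":0,"wy":0,"wz":0},{"tx":3.2,"ty":0.1,"tz":0.2,"wx":0,"wy":0,"wz":0},{"tx":3.2,"ty":0.1,"tz":0.2,"wx":0,"wy":0,"wz":0},{"tx":3.2,"ty":0.1,"tz":0.2,"wx":0,"wy":0,"wz":0},{"tx":2.3,"ty":0.18,"tz":0.07,"wx":0,"wy":0,"wz":0},{"tx":0,"ty":0,"tz":0,"wx":0,"wy":0,"wz":0},{"tx":0,"ty":0,"tz":0,"wx":0,"wy":0,"wz":0},{"tx":0,"ty":0,"tz":0,"wx":0,"wy":0,"wz":0}])

```text
time_s: 7.12
ee_pos: [433.7, 247.9, 151.0]
ee_rot: [-179.9, 0.1, 90.2]
force: [-0.8, -0.3, -0.5]
gripper_width: 34.2
gripper_force: 25.0
```

Run:
```python
from h import *
delta([434.7,248.6,150],[180,0,90])
F={n:grab_frame(n) for n in("scene","top")}
pickle.dump(F,open('f1.pkl','wb'))
def c(n,x,y,w,h,s): return cv2.resize(F[n]['color'][y:y+h,x:x+w,::-1],(int(w*s),int(h*s)),interpolation=cv2.INTER_CUBIC)
cv2.imwrite('pics/g2.png',np.hstack([c('scene',205,235,80,100,5),c('top',150,150,80,100,5)]))
```

```text
7.1167 [433.7 247.9 151. ] [-1.799e+02  1.000e-01  9.020e+01] F [-0.8 -0.3 -0.5] w 34.2
shift cm [0.07 0.1  0.1 ] turn [-0.002  0.001  0.003]
```

View pics/g2.png

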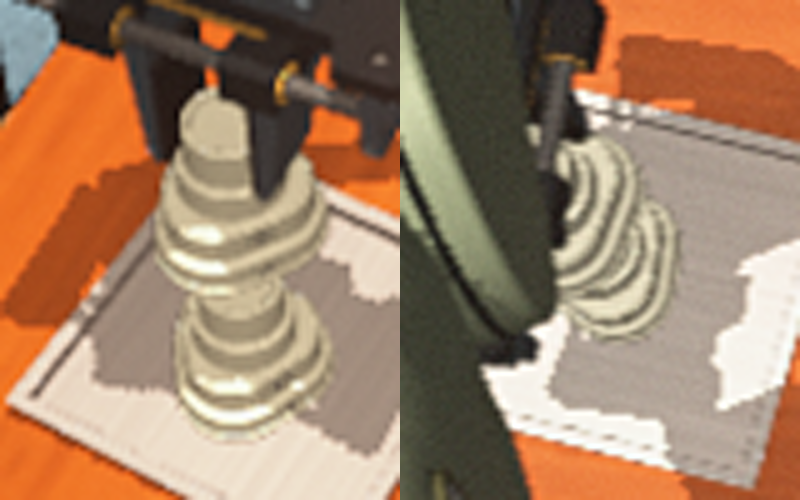

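Run:
```python
from h import *
F=pickle.load(open('f1.pkl','rb'))
P=np.array([[433.7,247.9,z] for z in(167,103,67,3)])
for n,o in(('scene',[205,235]),('top',[150,150])): print(n,((proj(F[n],P)-o+.5)*5-.5).round(0).tolist())
```

```text
scene [[227.0, 123.0], [238.0, 225.0], [243.0, 279.0], [253.0, 367.0]]
top [[125.0, 169.0], [165.0, 213.0], [185.0, 235.0], [216.0, 269.0]]
```

The scene half shows the held beaker, rim centre about (253,280), over the tray beaker, foot about (252,293), with their corners looking roughly alike. The tray beaker sits about 2 mm further to +y, so I'll shift and lower.

Request:
move_arm(plan=[{"tx":0.24,"ty":0.13,"tz":0,"wx":0,"wy":0,"wz":0},{"tx":0,"ty":0,"tz":1,"wx":0,"wy":0,"wz":0},{"tx":0,"ty":0,"tz":1,"wx":0,"wy":0,"wz":0},{"tx":0,"ty":0,"tz":1,"wx":0,"wy":0,"wz":0},{"tx":0,"ty":0,"tz":0.8,"wx":0,"wy":0,"wz":0},{"tx":0,"ty":0,"tz":0.8,"wx":0,"wy":0,"wz":0},{"tx":0,"ty":0,"tz":0.8,"wx":0,"wy":0,"wz":0},{"tx":0,"ty":0,"tz":0.5,"wx":0,"wy":0,"wz":0},{"tx":0,"ty":0,"tz":0,"wx":0,"wy":0,"wz":0},{"tx":0,"ty":0,"tz":0,"wx":0,"wy":0,"wz":0}])

```text
time_s: 8.05
ee_pos: [435.9, 251.1, 92.1]
ee_rot: [-179.9, 0.0, 90.2]
force: [0.1, 0.9, -1.0]
gripper_width: 34.8
gripper_force: 25.0
```

Request:
move_arm(plan=[{"tx":0,"ty":0,"tz":0.2,"wx":0,"wy":0,"wz":0},{"tx":0,"ty":0,"tz":0.2,"wx":0,"wy":0,"wz":0},{"tx":0,"ty":0,"tz":0,"wx":0,"wy":0,"wz":0},{"tx":0,"ty":0,"tz":0,"wx":0,"wy":0,"wz":0}])

```text
time_s: 8.38
ee_pos: [435.9, 251.2, 88.5]
ee_rot: [-180.0, -0.0, 90.2]
force: [-0.1, 0.3, -0.6]
gripper_width: 34.6
gripper_force: 25.0
```

Request:
move_arm(plan=[{"tx":0,"ty":0,"tz":0.2,"wx":0,"wy":0,"wz":0},{"tx":0,"ty":0,"tz":0.2,"wx":0,"wy":0,"wz":0},{"tx":0,"ty":0,"tz":0,"wx":0,"wy":0,"wz":0},{"tx":0,"ty":0,"tz":0,"wx":0,"wy":0,"wz":0}])

```text
time_s: 8.72
ee_pos: [435.8, 251.1, 84.2]
ee_rot: [-179.9, 0.0, 90.2]
force: [0.3, -0.3, -0.8]
gripper_width: 34.8
gripper_force: 25.0
```

Request:
move_arm(plan=[{"tx":0,"ty":0,"tz":0.2,"wx":0,"wy":0,"wz":0},{"tx":0,"ty":0,"tz":0.1,"wx":0,"wy":0,"wz":0},{"tx":0,"ty":0,"tz":0,"wx":0,"wy":0,"wz":0},{"tx":0,"ty":0,"tz":0,"wx":0,"wy":0,"wz":0}])

```text
time_s: 9.05
ee_pos: [435.8, 251.0, 81.2]
ee_rot: [-179.9, 0.0, 90.2]
force: [0.1, 0.6, -0.5]
gripper_width: 34.7
gripper_force: 25.0
```

Request:
move_arm(plan=[{"tx":0,"ty":0,"tz":0.15,"wx":0,"wy":0,"wz":0},{"tx":0,"ty":0,"tz":0.15,"wx":0,"wy":0,"wz":0},{"tx":0,"ty":0,"tz":0,"wx":0,"wy":0,"wz":0}])

```text
time_s: 9.3
ee_pos: [435.6, 250.9, 77.9]
ee_rot: [-179.9, 0.0, 90.2]
force: [0.4, -0.3, -0.8]
gripper_width: 34.6
gripper_force: 25.0
```

Request:
move_arm(plan=[{"tx":0,"ty":0,"tz":0.1,"wx":0,"wy":0,"wz":0},{"tx":0,"ty":0,"tz":0.1,"wx":0,"wy":0,"wz":0},{"tx":0,"ty":0,"tz":0,"wx":0,"wy":0,"wz":0}])

```text
time_s: 9.55
ee_pos: [435.6, 250.9, 76.2]
ee_rot: [-179.9, 0.0, 90.2]
force: [-0.5, -1.3, 0.6]
gripper_width: 34.3
gripper_force: 25.0
```

Still free; continuing gently.

Request:
move_arm(plan=[{"tx":0,"ty":0,"tz":0.1,"wx":0,"wy":0,"wz":0},{"tx":0,"ty":0,"tz":0.1,"wx":0,"wy":0,"wz":0},{"tx":0,"ty":0,"tz":0,"wx":0,"wy":0,"wz":0}])

```text
time_s: 9.8
ee_pos: [435.7, 251.1, 74.8]
ee_rot: [-179.9, 0.0, 90.2]
force: [-1.1, -0.2, 5.4]
gripper_width: 34.6
gripper_force: 25.0
```

Request:
move_arm(plan=[{"tx":0,"ty":0,"tz":0.1,"wx":0,"wy":0,"wz":0},{"tx":0,"ty":0,"tz":0.1,"wx":0,"wy":0,"wz":0},{"tx":0,"ty":0,"tz":0,"wx":0,"wy":0,"wz":0}])

```text
time_s: 10.05
ee_pos: [435.9, 251.2, 72.3]
ee_rot: [-180.0, -0.0, 90.2]
force: [0.4, -0.4, -0.7]
gripper_width: 34.5
gripper_force: 25.0
```

Request:
move_arm(plan=[{"tx":0,"ty":0,"tz":0.1,"wx":0,"wy":0,"wz":0},{"tx":0,"ty":0,"tz":0.1,"wx":0,"wy":0,"wz":0},{"tx":0,"ty":0,"tz":0,"wx":0,"wy":0,"wz":0}])

```text
time_s: 10.3
ee_pos: [435.9, 251.2, 69.9]
ee_rot: [-179.9, -0.0, 90.2]
force: [-0.8, -0.7, -1.1]
gripper_width: 34.5
gripper_force: 25.0
```

Request:
move_arm(plan=[{"tx":0,"ty":0,"tz":0.1,"wx":0,"wy":0,"wz":0},{"tx":0,"ty":0,"tz":0.05,"wx":0,"wy":0,"wz":0},{"tx":0,"ty":0,"tz":0,"wx":0,"wy":0,"wz":0}])

```text
time_s: 10.55
ee_pos: [436.1, 251.3, 69.2]
ee_rot: [-180.0, -0.0, 90.2]
force: [-1.7, 0.1, 4.0]
gripper_width: 34.5
gripper_force: 25.0
```

Contact at TCP z of about 69, roughly 6 mm below the brief hang-up, so it looks home. I'll release, lift and look.

Request:
move_arm(plan=[{"tx":0,"ty":0,"tz":0,"wx":0,"wy":0,"wz":0},{"tx":0,"ty":0,"tz":0,"wx":0,"wy":0,"wz":0},{"tx":0,"ty":0,"tz":0,"wx":0,"wy":0,"wz":0},{"tx":0,"ty":0,"tz":0,"wx":0,"wy":0,"wz":0},{"tx":0,"ty":0,"tz":-1,"wx":0,"wy":0,"wz":0},{"tx":0,"ty":0,"tz":-3,"wx":0,"wy":0,"wz":0},{"tx":0,"ty":0,"tz":-3,"wx":0,"wy":0,"wz":0},{"tx":0,"ty":0,"tz":-3,"wx":0,"wy":0,"wz":0},{"tx":0,"ty":0,"tz":-2,"wx":0,"wy":0,"wz":0},{"tx":-2,"ty":0,"tz":0,"wx":0,"wy":0,"wz":0},{"tx":-2,"ty":0,"tz":0,"wx":0,"wy":0,"wz":0}], gripper=6)

```text
time_s: 11.47
ee_pos: [437.2, 211.7, 191.3]
ee_rot: [179.8, -0.1, 90.3]
force: [0.1, -0.1, -0.5]
gripper_width: 59.9
gripper_force: 0.0
```

Request:
move_arm(plan=[{"tx":-4,"ty":0,"tz":0,"wx":0,"wy":0,"wz":0},{"tx":-4,"ty":0,"tz":0,"wx":0,"wy":0,"wz":0},{"tx":-4,"ty":0,"tz":0,"wx":0,"wy":0,"wz":0},{"tx":-4,"ty":0,"tz":0,"wx":0,"wy":0,"wz":0},{"tx":-4,"ty":0,"tz":0,"wx":0,"wy":0,"wz":0},{"tx":-3,"ty":0,"tz":0,"wx":0,"wy":0,"wz":0},{"tx":-3,"ty":0,"tz":0,"wx":0,"wy":0,"wz":0},{"tx":0,"ty":0,"tz":0,"wx":0,"wy":0,"wz":0.096},{"tx":0,"ty":0,"tz":0,"wx":0,"wy":0,"wz":0},{"tx":0,"ty":0,"tz":0,"wx":0,"wy":0,"wz":0}])

```text
time_s: 12.3
ee_pos: [437.2, -49.0, 189.3]
ee_rot: [-180.0, -0.0, 84.8]
force: [-0.1, 0.6, 0.0]
gripper_width: 60.0
gripper_force: 0.0
```

Request:
move_arm(plan=[{"tx":0,"ty":0,"tz":0,"wx":-0.105,"wy":0,"wz":0},{"tx":0,"ty":0,"tz":0,"wx":-0.105,"wy":0,"wz":0},{"tx":0,"ty":0,"tz":0,"wx":-0.105,"wy":0,"wz":0},{"tx":0,"ty":0,"tz":0,"wx":-0.105,"wy":0,"wz":0},{"tx":0,"ty":0,"tz":0,"wx":-0.105,"wy":0,"wz":0},{"tx":0,"ty":0,"tz":0,"wx":0,"wy":0,"wz":0},{"tx":0,"ty":0,"tz":0,"wx":0,"wy":0,"wz":0}])

```text
time_s: 12.88
ee_pos: [436.0, -47.9, 188.7]
ee_rot: [150.1, 0.0, 84.9]
force: [0.6, -0.3, 0.6]
gripper_width: 60.0
gripper_force: 0.0
```

Run:
```python
from h import *
F={n:grab_frame(n) for n in("scene","top")}
pickle.dump(F,open('f2.pkl','wb'))
def c(n,x,y,w,h,s): return cv2.resize(F[n]['color'][y:y+h,x:x+w,::-1],(int(w*s),int(h*s)),interpolation=cv2.INTER_CUBIC)
cv2.imwrite('pics/g3.png',np.hstack([c('scene',215,265,80,80,5),c('top',150,160,80,80,5)]))
n=np.array([-.498,.048,.866])
delta(np.array([454.7,-53.6,102])-16*n,[150,0,84.5])
```

```text
12.9833 [439.3 -48.6 190.5] [149.9   0.   84.8] F [ 0.5 -0.3 -0.2] w 59.9
shift cm [-0.35 -3.08 10.05] turn [ 0.002 -0.002  0.005]
```

View pics/g3.png

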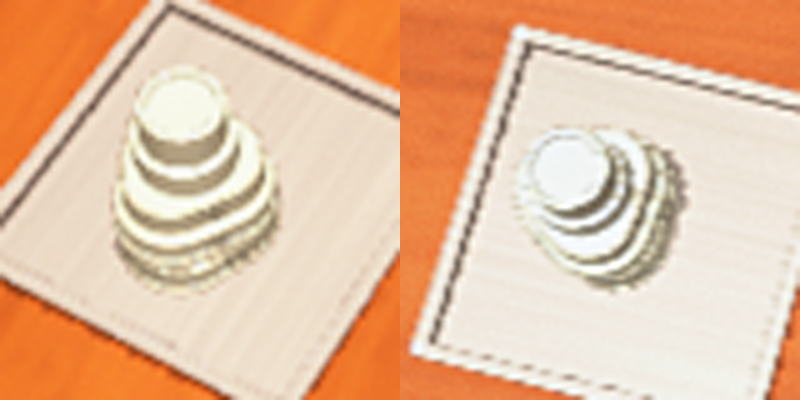

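The stack looks properly nested: only a short band of the lower rim shows, and the new foot is at about (250,286) in the scene view and (184,194) in the top view. On to the middle beaker.

Request:
move_arm(plan=[{"tx":-0.17,"ty":-1.54,"tz":0,"wx":0,"wy":0,"wz":0},{"tx":-0.18,"ty":-1.54,"tz":0,"wx":0,"wy":0,"wz":0},{"tx":0,"ty":0,"tz":2,"wx":0,"wy":0,"wz":0},{"tx":0,"ty":0,"tz":2,"wx":0,"wy":0,"wz":0},{"tx":0,"ty":0,"tz":1,"wx":0,"wy":0,"wz":0},{"tx":0,"ty":0,"tz":0,"wx":0,"wy":0,"wz":0},{"tx":0,"ty":0,"tz":0,"wx":0,"wy":0,"wz":0}])

```text
time_s: 13.57
ee_pos: [437.0, -52.2, 130.4]
ee_rot: [150.0, -0.0, 84.8]
force: [0.4, 0.2, -0.2]
gripper_width: 60.0
gripper_force: 0.0
```

Run:
```python
from h import *
n=np.array([-.498,.048,.866])
delta(np.array([454.7,-53.6,102])-16*n,[150,0,84.5])
```

```text
13.5667 [437.  -52.2 130.4] [150.   -0.   84.8] F [ 0.4  0.2 -0.2] w 60.0
shift cm [0.02 0.12 4.95] turn [-0.    -0.002  0.004]
```

Request:
move_arm(plan=[{"tx":0,"ty":0.12,"tz":0.9,"wx":0,"wy":0,"wz":0},{"tx":0,"ty":0,"tz":0.9,"wx":0,"wy":0,"wz":0},{"tx":0,"ty":0,"tz":0.9,"wx":0,"wy":0,"wz":0},{"tx":0,"ty":0,"tz":0.9,"wx":0,"wy":0,"wz":0},{"tx":0,"ty":0,"tz":0.7,"wx":0,"wy":0,"wz":0},{"tx":0,"ty":0,"tz":0.6,"wx":0,"wy":0,"wz":0},{"tx":0,"ty":0,"tz":0,"wx":0,"wy":0,"wz":0},{"tx":0,"ty":0,"tz":0,"wx":0,"wy":0,"wz":0}])

```text
time_s: 14.23
ee_pos: [461.7, -54.5, 89.1]
ee_rot: [149.9, -0.0, 84.8]
force: [0.5, 0.2, -1.0]
gripper_width: 59.8
gripper_force: 0.0
```

Request:
move_arm(plan=[{"tx":0,"ty":0,"tz":0,"wx":0,"wy":0,"wz":0},{"tx":0,"ty":0,"tz":0,"wx":0,"wy":0,"wz":0},{"tx":0,"ty":0,"tz":0,"wx":0,"wy":0,"wz":0},{"tx":0,"ty":0,"tz":0,"wx":0,"wy":0,"wz":0},{"tx":0,"ty":0,"tz":0,"wx":0,"wy":0,"wz":0},{"tx":0,"ty":0,"tz":0,"wx":0,"wy":0,"wz":0}], gripper=2.5, force=25)

```text
time_s: 14.73
ee_pos: [461.6, -54.8, 89.3]
ee_rot: [149.8, 0.0, 84.7]
force: [0.4, -1.0, 3.8]
gripper_width: 34.3
gripper_force: 25.0
```

Request:
move_arm(plan=[{"tx":0,"ty":0,"tz":-0.5,"wx":0,"wy":0,"wz":0},{"tx":0,"ty":0,"tz":-0.8,"wx":0,"wy":0,"wz":0},{"tx":0,"ty":0,"tz":-1,"wx":0,"wy":0,"wz":0},{"tx":0,"ty":0,"tz":-1,"wx":0,"wy":0,"wz":0},{"tx":0,"ty":0,"tz":-1,"wx":0,"wy":0,"wz":0},{"tx":0,"ty":0,"tz":-1,"wx":0,"wy":0,"wz":0},{"tx":0,"ty":0,"tz":-1.5,"wx":0,"wy":0,"wz":0},{"tx":0,"ty":0,"tz":-2,"wx":0,"wy":0,"wz":0},{"tx":0,"ty":0,"tz":-1,"wx":0,"wy":0,"wz":0},{"tx":0,"ty":0,"tz":0,"wx":0,"wy":0,"wz":0}])

```text
time_s: 15.57
ee_pos: [411.5, -50.0, 174.6]
ee_rot: [149.8, 0.0, 84.7]
force: [0.4, -0.5, -0.1]
gripper_width: 34.8
gripper_force: 25.0
```

Request:
move_arm(plan=[{"tx":0,"ty":0,"tz":0,"wx":0.105,"wy":0,"wz":0},{"tx":0,"ty":0,"tz":0,"wx":0.105,"wy":0,"wz":0},{"tx":0,"ty":0,"tz":0,"wx":0.105,"wy":0,"wz":0},{"tx":0,"ty":0,"tz":0,"wx":0.105,"wy":0,"wz":0},{"tx":0,"ty":0,"tz":0,"wx":0.106,"wy":0,"wz":0},{"tx":0,"ty":0,"tz":0,"wx":0,"wy":0,"wz":0},{"tx":0,"ty":0,"tz":0,"wx":0,"wy":0,"wz":0}])

```text
time_s: 16.15
ee_pos: [412.3, -50.0, 171.6]
ee_rot: [-179.8, -0.0, 84.7]
force: [-1.7, 1.5, -0.9]
gripper_width: 34.5
gripper_force: 25.0
```

Request:
move_arm(plan=[{"tx":0,"ty":0,"tz":0,"wx":0,"wy":0,"wz":-0.105},{"tx":0,"ty":0,"tz":0,"wx":0,"wy":0,"wz":-0.105},{"tx":0,"ty":0,"tz":0,"wx":0,"wy":0,"wz":-0.105},{"tx":0,"ty":0,"tz":0,"wx":0,"wy":0,"wz":-0.105},{"tx":0,"ty":0,"tz":0,"wx":0,"wy":0,"wz":-0.105},{"tx":0,"ty":0,"tz":0,"wx":0,"wy":0,"wz":-0.105},{"tx":0,"ty":0,"tz":0,"wx":0,"wy":0,"wz":-0.105},{"tx":0,"ty":0,"tz":0,"wx":0,"wy":0,"wz":-0.105},{"tx":0,"ty":0,"tz":0,"wx":0,"wy":0,"wz":-0.105},{"tx":0,"ty":0,"tz":0,"wx":0,"wy":0,"wz":-0.105},{"tx":0,"ty":0,"tz":0,"wx":0,"wy":0,"wz":0},{"tx":0,"ty":0,"tz":0,"wx":0,"wy":0,"wz":0}])

```text
time_s: 17.15
ee_pos: [410.3, -49.8, 172.8]
ee_rot: [-179.9, -0.1, 144.7]
force: [-0.2, 0.3, -0.7]
gripper_width: 34.4
gripper_force: 25.0
```

Run:
```python
from h import *
delta([436,251,170],[180,0,144.7])
```

```text
17.15 [410.3 -49.8 172.8] [-1.799e+02 -1.000e-01  1.447e+02] F [-0.2  0.3 -0.7] w 34.4
shift cm [15.27 26.04  0.28] turn [-0.001 -0.002  0.001]
```

Request:
move_arm(plan=[{"tx":1.2,"ty":2.0,"tz":0,"wx":0,"wy":0,"wz":0},{"tx":1.7,"ty":2.9,"tz":0,"wx":0,"wy":0,"wz":0},{"tx":1.7,"ty":2.9,"tz":0,"wx":0,"wy":0,"wz":0},{"tx":1.7,"ty":2.9,"tz":0,"wx":0,"wy":0,"wz":0},{"tx":1.7,"ty":2.9,"tz":0,"wx":0,"wy":0,"wz":0},{"tx":1.7,"ty":2.9,"tz":0,"wx":0,"wy":0,"wz":0},{"tx":1.7,"ty":2.9,"tz":0,"wx":0,"wy":0,"wz":0},{"tx":1.7,"ty":2.9,"tz":0,"wx":0,"wy":0,"wz":0},{"tx":1.2,"ty":2.0,"tz":0,"wx":0,"wy":0,"wz":0},{"tx":0.97,"ty":1.74,"tz":0,"wx":0,"wy":0,"wz":0},{"tx":0,"ty":0,"tz":0,"wx":0,"wy":0,"wz":0},{"tx":0,"ty":0,"tz":0,"wx":0,"wy":0,"wz":0}])

```text
time_s: 18.15
ee_pos: [435.9, 251.0, 172.7]
ee_rot: [-179.9, -0.1, 144.9]
force: [-1.3, -0.3, -0.0]
gripper_width: 34.9
gripper_force: 25.0
```

Run:
```python
from h import *
delta([436,251,170],[180,0,144.7])
F={n:grab_frame(n) for n in("scene","top")}
pickle.dump(F,open('f3.pkl','wb'))
def c(n,x,y,w,h,s): return cv2.resize(F[n]['color'][y:y+h,x:x+w,::-1],(int(w*s),int(h*s)),interpolation=cv2.INTER_CUBIC)
cv2.imwrite('pics/g4.png',np.hstack([c('scene',205,225,80,100,5),c('top',140,150,80,100,5)]))
s=env.state()['ee_pos']
P=np.array([[436,251,87],[436,251,23],[*s[:2],s[2]+17],[*s[:2],s[2]-47]])
for n,o in(('scene',[205,225]),('top',[140,150])): print(n,((proj(F[n],P)-o+.5)*5-.5).round(0).tolist())
```

```text
18.15 [435.9 251.  172.7] [-1.799e+02 -1.000e-01  1.449e+02] F [-1.3 -0.3 -0. ] w 34.9
shift cm [-0.    0.01  0.27] turn [-0.002 -0.002  0.004]
scene [[232.0, 303.0], [241.0, 394.0], [215.0, 135.0], [227.0, 241.0]]
top [[218.0, 216.0], [251.0, 253.0], [155.0, 145.0], [198.0, 192.0]]
```

View pics/g4.png

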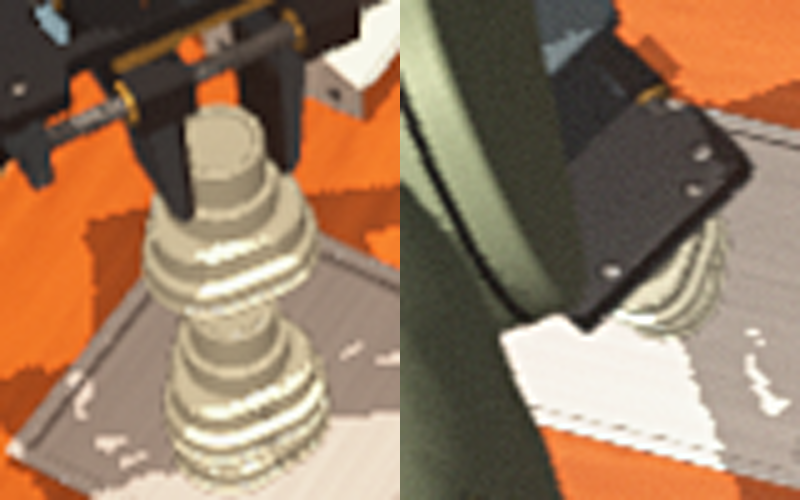

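The held beaker, rim about (250,273), lines up over the stack, foot about (252,285), and their corners match, so I'll lower it.

Request:
move_arm(plan=[{"tx":0,"ty":0,"tz":1.2,"wx":0,"wy":0,"wz":0},{"tx":0,"ty":0,"tz":1.2,"wx":0,"wy":0,"wz":0},{"tx":0,"ty":0,"tz":1.2,"wx":0,"wy":0,"wz":0},{"tx":0,"ty":0,"tz":1,"wx":0,"wy":0,"wz":0},{"tx":0,"ty":0,"tz":0.8,"wx":0,"wy":0,"wz":0},{"tx":0,"ty":0,"tz":0.6,"wx":0,"wy":0,"wz":0},{"tx":0,"ty":0,"tz":0.5,"wx":0,"wy":0,"wz":0},{"tx":0,"ty":0,"tz":0.4,"wx":0,"wy":0,"wz":0},{"tx":0,"ty":0,"tz":0,"wx":0,"wy":0,"wz":0},{"tx":0,"ty":0,"tz":0,"wx":0,"wy":0,"wz":0}])

```text
time_s: 19.08
ee_pos: [436.7, 250.9, 104.2]
ee_rot: [-179.9, -0.1, 144.9]
force: [0.9, 0.1, -0.1]
gripper_width: 34.2
gripper_force: 25.0
```

Request:
move_arm(plan=[{"tx":0,"ty":0,"tz":0.15,"wx":0,"wy":0,"wz":0},{"tx":0,"ty":0,"tz":0.15,"wx":0,"wy":0,"wz":0},{"tx":0,"ty":0,"tz":0,"wx":0,"wy":0,"wz":0},{"tx":0,"ty":0,"tz":0,"wx":0,"wy":0,"wz":0}])

```text
time_s: 19.42
ee_pos: [436.6, 250.9, 101.2]
ee_rot: [-179.9, -0.1, 144.9]
force: [-0.2, -0.4, -0.7]
gripper_width: 34.4
gripper_force: 25.0
```

Request:
move_arm(plan=[{"tx":0,"ty":0,"tz":0.1,"wx":0,"wy":0,"wz":0},{"tx":0,"ty":0,"tz":0.1,"wx":0,"wy":0,"wz":0},{"tx":0,"ty":0,"tz":0,"wx":0,"wy":0,"wz":0}])

```text
time_s: 19.67
ee_pos: [436.4, 250.8, 99.0]
ee_rot: [-179.9, -0.1, 144.9]
force: [-0.9, 0.6, 0.0]
gripper_width: 34.3
gripper_force: 25.0
```

Request:
move_arm(plan=[{"tx":0,"ty":0,"tz":0.1,"wx":0,"wy":0,"wz":0},{"tx":0,"ty":0,"tz":0.1,"wx":0,"wy":0,"wz":0},{"tx":0,"ty":0,"tz":0,"wx":0,"wy":0,"wz":0}])

```text
time_s: 19.92
ee_pos: [436.4, 250.8, 96.9]
ee_rot: [-179.9, -0.1, 144.9]
force: [0.2, 1.2, -1.0]
gripper_width: 34.4
gripper_force: 25.0
```

Request:
move_arm(plan=[{"tx":0,"ty":0,"tz":0.1,"wx":0,"wy":0,"wz":0},{"tx":0,"ty":0,"tz":0.1,"wx":0,"wy":0,"wz":0},{"tx":0,"ty":0,"tz":0,"wx":0,"wy":0,"wz":0}])

```text
time_s: 20.17
ee_pos: [436.4, 250.7, 95.0]
ee_rot: [-179.9, -0.1, 144.9]
force: [-0.6, 0.3, -0.5]
gripper_width: 34.3
gripper_force: 25.0
```

Request:
move_arm(plan=[{"tx":0,"ty":0,"tz":0.1,"wx":0,"wy":0,"wz":0},{"tx":0,"ty":0,"tz":0.1,"wx":0,"wy":0,"wz":0},{"tx":0,"ty":0,"tz":0,"wx":0,"wy":0,"wz":0}])

```text
time_s: 20.42
ee_pos: [436.4, 250.7, 92.9]
ee_rot: [-179.9, -0.1, 144.9]
force: [-0.6, -0.3, 1.1]
gripper_width: 34.6
gripper_force: 25.0
```

Request:
move_arm(plan=[{"tx":0,"ty":0,"tz":0.1,"wx":0,"wy":0,"wz":0},{"tx":0,"ty":0,"tz":0.1,"wx":0,"wy":0,"wz":0},{"tx":0,"ty":0,"tz":0,"wx":0,"wy":0,"wz":0}])

```text
time_s: 20.67
ee_pos: [436.6, 250.8, 91.2]
ee_rot: [-179.9, -0.1, 144.9]
force: [-0.8, -0.1, 0.7]
gripper_width: 34.4
gripper_force: 25.0
```

Request:
move_arm(plan=[{"tx":0,"ty":0,"tz":0.1,"wx":0,"wy":0,"wz":0},{"tx":0,"ty":0,"tz":0.05,"wx":0,"wy":0,"wz":0},{"tx":0,"ty":0,"tz":0,"wx":0,"wy":0,"wz":0}])

```text
time_s: 20.92
ee_pos: [437.0, 250.9, 90.9]
ee_rot: [-180.0, -0.0, 144.9]
force: [-1.2, -1.5, 8.8]
gripper_width: 34.6
gripper_force: 25.0
```

Request:
move_arm(plan=[{"tx":0,"ty":0,"tz":0.1,"wx":0,"wy":0,"wz":0},{"tx":0,"ty":0,"tz":0.05,"wx":0,"wy":0,"wz":0},{"tx":0,"ty":0,"tz":0,"wx":0,"wy":0,"wz":0}])

```text
time_s: 21.17
ee_pos: [437.4, 251.0, 90.5]
ee_rot: [179.9, -0.0, 144.9]
force: [-2.4, -2.6, 16.3]
gripper_width: 34.5
gripper_force: 25.0
```

Contact at z of about 91 matches the expected home height of 69.2 + 20 + 1.6 (this beaker was gripped 1.6 mm higher). Releasing.

Request:
move_arm(plan=[{"tx":0,"ty":0,"tz":-0.15,"wx":0,"wy":0,"wz":0},{"tx":0,"ty":0,"tz":0,"wx":0,"wy":0,"wz":0}])

```text
time_s: 21.33
ee_pos: [437.0, 250.9, 90.9]
ee_rot: [180.0, -0.0, 144.9]
force: [-0.9, -0.4, 8.6]
gripper_width: 34.4
gripper_force: 25.0
```

Request:
move_arm(plan=[{"tx":0,"ty":0,"tz":0,"wx":0,"wy":0,"wz":0},{"tx":0,"ty":0,"tz":0,"wx":0,"wy":0,"wz":0},{"tx":0,"ty":0,"tz":0,"wx":0,"wy":0,"wz":0},{"tx":0,"ty":0,"tz":0,"wx":0,"wy":0,"wz":0},{"tx":0,"ty":0,"tz":-1,"wx":0,"wy":0,"wz":0},{"tx":0,"ty":0,"tz":-2,"wx":0,"wy":0,"wz":0},{"tx":0,"ty":0,"tz":-3,"wx":0,"wy":0,"wz":0},{"tx":0,"ty":0,"tz":-3,"wx":0,"wy":0,"wz":0},{"tx":0,"ty":0,"tz":-3,"wx":0,"wy":0,"wz":0}], gripper=6)

```text
time_s: 22.08
ee_pos: [436.5, 250.7, 211.5]
ee_rot: [-179.9, -0.1, 144.9]
force: [1.0, -0.1, -0.3]
gripper_width: 59.9
gripper_force: 0.0
```

Request:
move_arm(plan=[{"tx":-1.7,"ty":-2.9,"tz":0,"wx":0,"wy":0,"wz":0},{"tx":-1.7,"ty":-2.9,"tz":0,"wx":0,"wy":0,"wz":0},{"tx":-1.7,"ty":-2.9,"tz":0,"wx":0,"wy":0,"wz":0},{"tx":-1.7,"ty":-2.9,"tz":0,"wx":0,"wy":0,"wz":0},{"tx":-1.7,"ty":-2.9,"tz":0,"wx":0,"wy":0,"wz":0},{"tx":-1.7,"ty":-2.9,"tz":0,"wx":0,"wy":0,"wz":0},{"tx":0,"ty":0,"tz":0,"wx":0,"wy":0,"wz":0},{"tx":0,"ty":0,"tz":0,"wx":0,"wy":0,"wz":0}])

```text
time_s: 22.75
ee_pos: [420.1, 48.7, 210.3]
ee_rot: [-180.0, -0.1, 144.7]
force: [-0.1, 0.6, -0.8]
gripper_width: 60.1
gripper_force: 0.0
```

Run:
```python
from h import *
F={n:grab_frame(n) for n in("scene","top")}
def c(n,x,y,w,h,s): return cv2.resize(F[n]['color'][y:y+h,x:x+w,::-1],(int(w*s),int(h*s)),interpolation=cv2.INTER_CUBIC)
cv2.imwrite('pics/g5.png',np.hstack([c('scene',215,255,80,90,5),c('top',150,150,80,90,5)]))
```

```text
(no output)
```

View pics/g5.png

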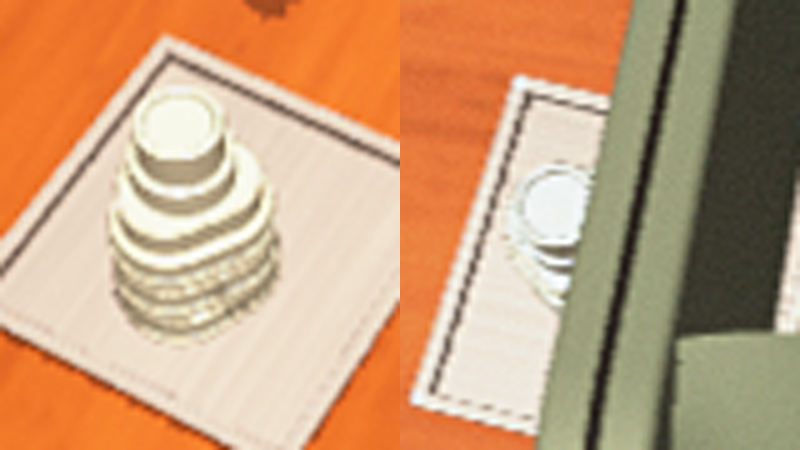

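The stack shows three evenly spaced rims with corners in line and the foot at about (251,280), as expected for fully home.

```bash
python3 -c "
from h import *
print(env.job_done())"
```

```text
the job is handed in; nothing more can be done
None
```

I nested both three-cornered beakers over the one in the tray and handed the job in at about 23 s; contact heights and the last picture show both fully home with corners in line, the round beaker wasn't touched, and no verdict came back.

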